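# Find the stamped parts crate and send it to dispatch

## Task

Using only the outside of the fingers, tip both standing steel crates over onto their sides to see which one is stamped underneath. Once both are down, push the stamped crate along the bench until it lies between the two white lines of the dispatch lane, still on its side; leave the other crate lying on its side outside the lane. Do not lift or carry the crates, and leave the other things on the bench alone.

Things in the scene. Friction and masses are not known exactly. Their poses are not given: they have to be found in the camera images.
- crate_1: one of two crates alike from outside: empty open-topped galvanised steel crate, about 0.4 kg, 75 mm (x) by 110 mm (y) in plan, 110 mm tall, walls 3 mm, floor recessed 4 mm underneath. Starts upright, left or right of the lane, x roughly along the robot's x. Origin: centre of the underside; z from there to the open top.
- crate_2: the other crate, same make, size, origin and axes; which stands left varies. Pushed near the top of a 110 mm wide wall, either crate tips about the bottom edge on the far side from the push (it hardly slides), falls over by itself past about 40 degrees, and then lies 75 mm high, 110 x 110 mm in plan.
- crate_1_mid (a point): centre of crate_1's volume, 55 mm above its underside along its z axis: 55 mm above the bench when it stands, about 37 mm when it lies on a wide wall.
- crate_2_mid (a point): centre of crate_2's volume, in the same way.
- stamp (a point): centre of the stamp, a black ring 50 mm across with an 84 mm bar through it, on the underside of one of the two crates (the other underside is bare). An underside that faces away from the robot is seen from the front camera. It lies within 5 mm of the origin of the crate that bears it.
- lane: dispatch lane painted flat on the bench between the two crates: two white lines 400 mm long and 15 mm wide that run away from the robot, 160 mm apart between their inner edges. Nothing stands up. Origin: on the bench midway between the lines; x along the lines, y across.
- pot: bystander: white plastic pot with a wooden stick in it, 66 mm across, 70 mm tall (stick up to 135 mm), beyond the crates. Origin: centre of its underside.
- die: bystander: steel die block 60 x 50 x 30 mm with an upright pin to 65 mm, beyond the crates. Origin: centre of its underside.
- lock: bystander: brass lock body 50 x 70 x 18 mm (24 mm with its boss), lying on the robot's side of the crates. Origin: centre of its underside.
Not all that is in view belongs to the job. Leave any red look-alike of the crate_2 alone. Leave any turquoise look-alike of the crate_1 alone.

How it is judged:
On the way, in this order (a step that is already met when the one before it is completed fails the run):
1. one crate lies on its side ((angle between crate_1's own z axis and vertical between 1.4 and 1.75 rad or angle between crate_2's own z axis and vertical between 1.4 and 1.75 rad)), for 0.2 s.
2. both crates lie on their sides (angle between crate_1's own z axis and vertical between 1.4 and 1.75 rad and angle between crate_2's own z axis and vertical between 1.4 and 1.75 rad), for 0.2 s.
3. the stamped crate lies on its side between the lines (y of crate_1_mid in the frame of lane between -0.03 and 0.03 m and x of crate_1_mid in the frame of lane between -0.17 and 0.17 m and angle between crate_1's own z axis and vertical between 1.4 and 1.75 rad), for 0.2 s.
At the end, for the whole second after the job is handed in: The stamped crate is at rest on its side (axis within 10 degrees of level), its centre within 30 mm of the lane's centreline and within 170 mm of the lane's middle lengthwise; the bare crate is at rest on its side with its centre at least 120 mm from the centreline (all of step 3 and angle between crate_2's own z axis and vertical between 1.4 and 1.75 rad and (y of crate_2_mid in the frame of lane above 0.12 m or y of crate_2_mid in the frame of lane below -0.12 m) and linear speed of each of crate_1, crate_2 below 0.02 m/s); the robot touches nothing.
It fails at once if a crate is lifted clear of the bench or carried ((height (world z) of crate_1_mid above 0.095 m or (angle between crate_1's own z axis and vertical above 1.45 rad and height (world z) of crate_1_mid above 0.075 m) or (angle between crate_1's own z axis and vertical below 0.1 rad and height (world z) of crate_1_mid above 0.075 m)) or (height (world z) of crate_2_mid above 0.095 m or (angle between crate_2's own z axis and vertical above 1.45 rad and height (world z) of crate_2_mid above 0.075 m) or (angle between crate_2's own z axis and vertical below 0.1 rad and height (world z) of crate_2_mid above 0.075 m))).
It fails at once if a bystander is moved (more than 25 mm) (distance of any of pot, die, lock from where it was at the start of the episode above 0.025 m).
It also fails if it takes over 64 s, if anything falls off the work surface, if the arm or the gripper's body presses on something with over 40 N, if the wrist force passes 120 N, or if a joint passes its speed limit or range.

## Robot

A 6-joint arm with a two-finger parallel gripper is mounted at the origin on the work surface. World frame = base frame: x ahead of the robot, y to its left, z up, the work surface at z = 0. Lengths are in m, angles in rad, forces in N, time in s.
With the tool pointing down it reaches from about 0.275 to 1 m from the base axis. Payload 8.4 kg.
Tool frame: the origin (TCP) lies on the centre line of the jaws, within the pads' length; the fingertips stand 17 mm ahead of it and the grasp point (between the pads) lies 2 mm behind it (bot.tcp_to_tips is the z of the fingertips in the tool frame, in m); z points along the fingers, y is the line along which they close (so a half turn about z gives the same grasp; the last joint's range is limited). The gripper opens to 85 mm and grips with 20 to 120 N. Pads are 22 mm wide; open, the fingers measure 114 mm over their backs; the gripper's body (76 mm by 85 mm) begins 54 mm behind the grasp point. The pads swing forward as they close: fully open they stand 13 mm farther back than shut.
Start: joints at [1.192, 0.353, 1.633, -0, 1.155, -0.002], TCP at [0.23, 0.581, 0.248] pointing down, gripper open.
Joint ranges: [-2.63, 2.63], [-0.92, 2.1], [0.06, 2.66], [-1.3, 4.44], [0, 2.69], [-3.02, 3.02]. Speed limits (rad/s): [2.22, 2.22, 2.79, 3.14, 3.14, 3.14].

## Interface

Orientations are given as a unit quaternion [x, y, z, w].
In Python, from workcell import bot, hand, kinematics, get_obs, vision, hand_in gives the robot as it stands. The module is installed in compiled form; this text tells all that it offers. Calls block until the motion is done:
- bot.reach(position, orientation): joint-space move of the TCP to a pose.
- bot.servo_line(position, ori=None, velocity=0.15): straight line of the TCP; ori=None keeps the orientation; velocity is the mean speed in m/s.
- bot.goto_joints(angles): joint-space move.
- hand.move_gripper(opening, strength=None): finger opening in m; strength is the grip in N (None keeps the last); returns when the fingers have stopped.
- bot.dwell(seconds).
- kinematics.solve_ik(position, orientation): joint angles nearest the present ones, or None.
- get_obs(): the state.
- vision.read_camera(name): name is "scene" or "top" or "wrist"; returns a dict with "frame" (480x640x3 uint8, red, green, blue), "intrinsics" (3x3 intrinsics, pixels), "view" (4x4, takes a point from world to camera coordinates). Camera axes: x right, y down, z forward; pixel columns grow to the right and rows downward; lengths in m; the calibration is good to about 2 mm. The wrist camera is an equidistant fisheye: a pixel r from the principal point sees the ray r / f radians off the axis. A picture is of the moment at which its call begins. There is no depth.
A pose or a line that the arm cannot do raises bot.IKError and nothing moves.
- hand_in(): hands the job in; it is judged then, once.
The state is a dict: "time_s": time; "joint_pos": joint angles; "joint_vel": joint speeds; "joint_efforts": joint torques, N m; "position": TCP position; "orientation": TCP orientation; "wrist_force": force on the tool from outside, world axes, zero at the start; "ft_torque": the same for the moment, N m; "gripper_width": finger opening in m; "grip_force": force on a finger pad.
Only numpy, scipy, OpenCV 4.12 (cv2) and the standard library are available. Lean on these libraries where they do the work, as an engineer would, in place of code of your own. Each camera call takes 0.05 s, during which the arm holds its last target. There are 200 camera calls.

## Working session

There is one attempt and no reset: what is moved stays moved. The work goes in short steps, each a Python script; the robot and the scene stay as the last script left them, time stands still between calls to the robot, and variables do not carry over. Pictures are saved under pics/ and viewed, at most 10 in all, crops included, and the job is handed in when it is done.

```bash
mkdir -p pics; cat > h.py <<'E'
import numpy as np, cv2
from workcell import bot, hand, kinematics, get_obs, vision, hand_in
def pic(n,f):
    c=vision.read_camera(n); cv2.imwrite('pics/'+f,cv2.cvtColor(c['frame'],cv2.COLOR_RGB2BGR)); np.savez('pics/'+f+'.npz',K=c['intrinsics'],V=c['view']); return c
def unproj(f,u,v,z=0.):
    d=np.load('pics/'+f+'.npz'); K,V=d['K'],d['V']; R,t=V[:3,:3],V[:3,3]
    r=R.T@np.linalg.solve(K,[u,v,1.]); o=-R.T@t
    return o+r*(z-o[2])/r[2]
def proj(f,p):
    d=np.load('pics/'+f+'.npz'); q=d['V'][:3,:3]@p+d['V'][:3,3]; q=d['K']@q; return q[:2]/q[2]
E
python3 - <<'E'
from h import *
pic('top','top0.png');pic('scene','sc0.png');
for f in('top0.png','sc0.png'):
    d=np.load('pics/'+f+'.npz');print(d['K'],-d['V'][:3,:3].T@d['V'][:3,3],d['V'][:3,:3])
o=get_obs();print(o['time_s'],o['orientation'],bot.tcp_to_tips)
E
```

```text
[[515.6147336    0.         320.65309453]
 [  0.         515.6147336  242.80194568]
 [  0.           0.           1.        ]] [ 0.41181701 -0.07464943  1.39014727] [[-0.00307452 -0.99998566  0.00438531]
 [-0.9941391   0.00258258 -0.10807769]
 [ 0.10806482 -0.00469189 -0.99413278]]
[[558.44350074   0.         322.14288742]
 [  0.         558.44350074 240.40627365]
 [  0.           0.           1.        ]] [ 1.47548603 -0.03815039  0.66395358] [[-0.02758892  0.99960435 -0.00547687]
 [ 0.53758296  0.01021756 -0.84314896]
 [-0.8427594  -0.02620585 -0.53765216]]
0.1 [ 1.87287297e-01  9.82304978e-01 -6.17851958e-04 -1.28957782e-04] 0.017
```

View pics/top0.png

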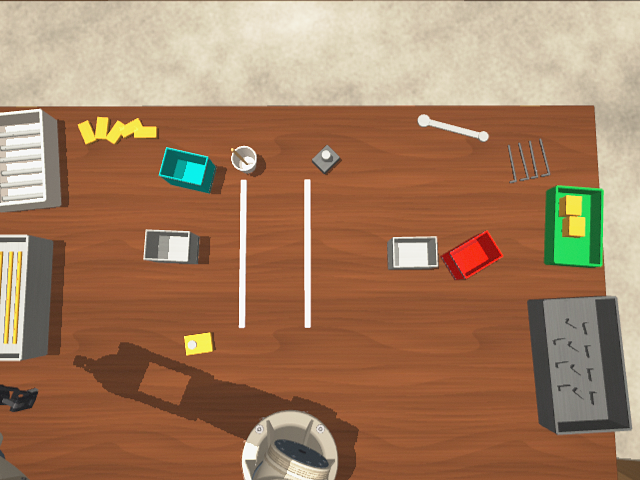

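View pics/sc0.png

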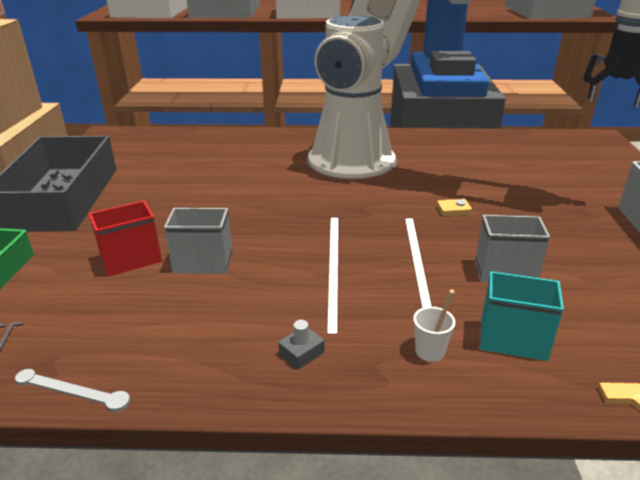

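Candidates: grey crates at top-view pixels (171,246) and (413,253). The look-alikes to leave are turquoise (187,170) and red (473,255). The description says galvanised, so I choose the two grey ones and check them in a close crop.

```bash
python3 - <<'E'
import cv2,numpy as np
a=cv2.imread('pics/top0.png')
L=cv2.resize(a[140:290,135:235],None,fx=4,fy=4,interpolation=2);R=cv2.resize(a[200:350,380:480],None,fx=4,fy=4,interpolation=2)
for m,(x0,y0) in((L,(135,140)),(R,(380,200))):
    for k in range(0,100,10):
        cv2.putText(m,str(x0+k),(k*4,10),0,.35,(255,255,255)); cv2.line(m,(k*4,12),(k*4,20),(255,255,255))
    for k in range(0,150,10):
        cv2.putText(m,str(y0+k),(0,k*4+4),0,.35,(255,255,255)); cv2.line(m,(24,k*4),(30,k*4),(255,255,255))
cv2.imwrite('pics/crop0.png',np.hstack([L,R]))
E
```

```text
(no output)
```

View pics/crop0.png

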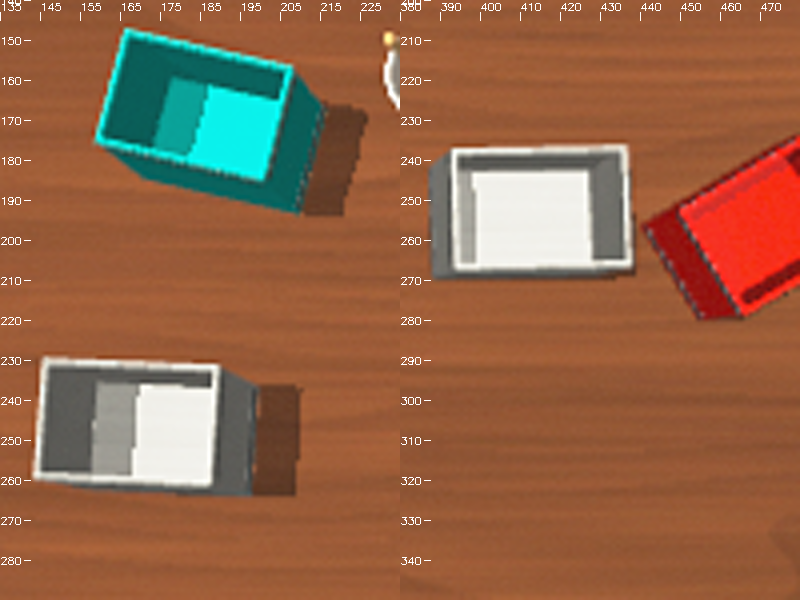

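The crop shows plain grey rims. Left rim corners are at about (145,229), (190,231), (188,261) and (144,260); right rim corners at about (393,237), (437,236), (438,267) and (393,267). The red base corner is close to the right crate's right end.

```bash
python3 - <<'E'
from h import *
f='top0.png'; np.set_printoptions(precision=3,suppress=True)
for n,c in dict(L=[(145.2,229.5),(189.7,231.5),(188.2,261.5),(143.7,259.7)],R=[(393,237),(437,236.5),(438.5,267),(393,267.5)]).items():
    p=np.array([unproj(f,u+0,v+0,.11)[:2] for u,v in c]);print(n,p.tolist(),p.mean(0),[np.linalg.norm(p[i]-p[i-1]) for i in range(4)])
    e=(p[0]-p[1]+p[3]-p[2]);print('yaw',np.arctan2(-e[0],e[1]))
for n,u,v,z in [('tq rim',160,175,.12),('tq rim',202,185.5,.12),('tq base',210,193,0),('tq base',170.5,184.5,0),('red base',440.7,256,.0),('red base',455,280,0),('lane',243,180,0),('lane',242,327,0),('lane',307.5,180,0),('lane',307.5,327,0),('lock',199,344,.02),('pot',244,158,.07),('die',326,159,.03)]:print(n,unproj(f,u,v,z))
E
```

```text
L [[0.5855717867471126, 0.35795938317513054], [0.5802507101290449, 0.2466807985493644], [0.5050928740090174, 0.2485740827726491], [0.5098791462750193, 0.35913405159206635]] [0.545 0.303] [np.float64(0.07570175471894512), np.float64(0.11140573258450008), np.float64(0.0751816789876035), np.float64(0.11066352202760768)]
yaw -0.04553024518440565
R [[0.565104163313505, -0.26175075589074265], [0.5660838424157699, -0.37198489217004316], [0.4896704294708458, -0.37361925322945466], [0.4887441439071483, -0.26035721759720293]] [ 0.527 -0.317] [np.float64(0.07637273409217932), np.float64(0.11023848952333667), np.float64(0.07643088913498268), np.float64(0.11326582326768732)]
yaw 0.008527745452201405
tq rim [0.722 0.322 0.12 ]
tq rim [0.695 0.216 0.12 ]
tq base [0.701 0.221 0.   ]
tq base [0.725 0.33  0.   ]
red base [ 0.526 -0.406  0.   ]
red base [ 0.461 -0.443  0.   ]
lane [0.737 0.132 0.   ]
lane [0.338 0.129 0.   ]
lane [ 0.737 -0.046  0.   ]
lane [ 0.337 -0.045  0.   ]
lock [0.295 0.238 0.02 ]
pot [0.779 0.119 0.07 ]
die [ 0.787 -0.096  0.03 ]
```

```bash
cat >> h.py <<'E'
def tip(xf,y,travel=.066,first_z=.25):
    hand.move_gripper(0.0)
    q=min(([0,1,0,0],[1,0,0,0]),key=lambda q:(lambda j:9e9 if j is None else np.abs(j-np.array(get_obs()['joint_pos'])).max())(kinematics.solve_ik([xf+.035,y,first_z],q)))
    bot.reach([xf+.035,y,first_z],q)
    bot.servo_line([xf+.035,y,.104],velocity=.2)
    bot.servo_line([xf+.011-travel,y,.104],velocity=.08)
    print('F',get_obs()['wrist_force'])
    bot.servo_line([xf+.011-travel,y,.25],velocity=.2)
    o=get_obs();print(o['time_s'],o['position'])
E
python3 - <<'E'
from h import *
tip(.583,.303)
a=pic('scene','sc1.png')['frame'];b=pic('top','top1.png')['frame']
cv2.imwrite('pics/m1.png',cv2.cvtColor(np.hstack([a[150:400,400:640],b[150:400,80:320]]),4)[:,:])
E
```

```text
F [ 0.17806487 -0.60199013  0.49780512]
5.65 [0.52741596 0.30260916 0.24880859]
```

View pics/m1.png

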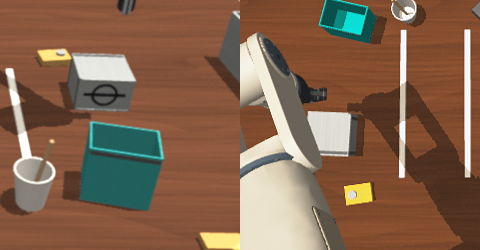

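The left crate is down and its underside shows the ring and bar (scene pixel about (503,245)), so it is the stamped one. Next is the right crate.

```bash
python3 - <<'E'
from h import *
tip(.566,-.317)
a=pic('scene','sc2.png')['frame'];b=pic('top','top2.png')['frame']
A=cv2.resize(b[210:330,120:240],None,fx=4,fy=4,interpolation=2)
cv2.imwrite('pics/m2.png',cv2.cvtColor(np.hstack([A,a[50:290,80:320].repeat(2,0)[:480]]),4))
E
```

```text
F [-0.6744771  -0.04334996  0.51354108]
11.2417 [ 0.51047129 -0.31658255  0.24881398]
```

View pics/m2.png

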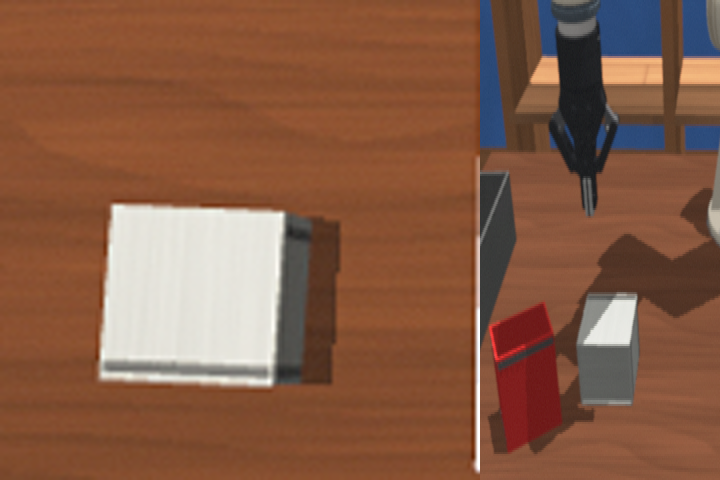

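The right crate is down with a bare underside. The stamped crate's top-face corners are at about (148,261), (191.5,263), (189,306.5) and (145,305). Now I push it.

```bash
python3 - <<'E'
from h import *
np.set_printoptions(precision=3,suppress=True)
p=np.array([unproj('top2.png',u,v,.075)[:2] for u,v in[(148,261.25),(191.5,262.75),(188.75,306.5),(144.75,305)]])
c=p.mean(0);print(p.tolist(),c)
assert abs(c[0]-.452)<.02 and abs(c[1]-.303)<.02
s=.70710678
def cost(q):
    j=kinematics.solve_ik([c[0],.42,.25],q); return 9e9 if j is None else abs(j[5])
q=min(([s,s,0,0],[s,-s,0,0]),key=cost);print(q,cost(q))
hand.move_gripper(.05)
bot.reach([c[0],.42,.25],q)
bot.servo_line([c[0],.42,.045],velocity=.2)
bot.servo_line([c[0],.36,.045],velocity=.08); print(get_obs()['wrist_force'])
bot.servo_line([c[0],.20,.045],velocity=.08); print(get_obs()['wrist_force'])
bot.servo_line([c[0],.109,.045],velocity=.06); print(get_obs()['wrist_force'])
bot.servo_line([c[0],.15,.045],velocity=.1)
bot.servo_line([c[0],.15,.25],velocity=.2)
bot.reach([.3,.45,.3],q)
b=pic('top','top3.png')['frame'];a=pic('scene','sc3.png')['frame']
A=cv2.resize(b[210:350,220:470],None,fx=3,fy=3,interpolation=2)
cv2.imwrite('pics/m3.png',cv2.cvtColor(A,4));print(get_obs()['time_s'])
E
```

```text
[[0.5085650119987716, 0.3599021829163721], [0.5044232913838441, 0.24891978113056681], [0.3936106882134857, 0.2532103738149254], [0.3977247075928436, 0.36444345011665613]] [0.451 0.307]
[0.70710678, 0.70710678, 0, 0] 0.7472986971722024
[-0.276  0.306  0.055]
[ 0.73  -0.296 -0.132]
[ 0.371  0.866 -0.078]
23.5
```

View pics/m3.png

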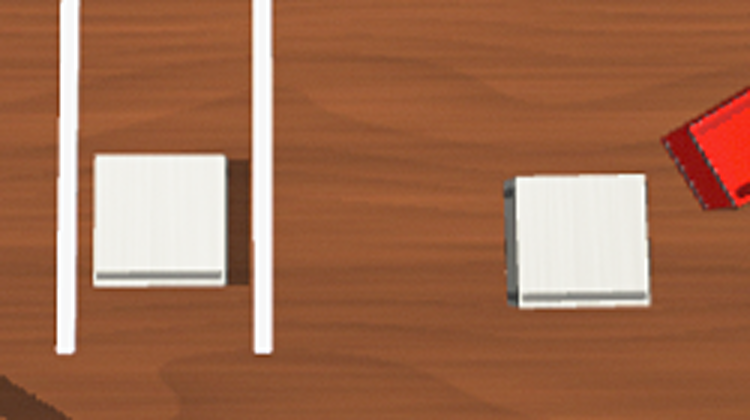

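View pics/sc3.png

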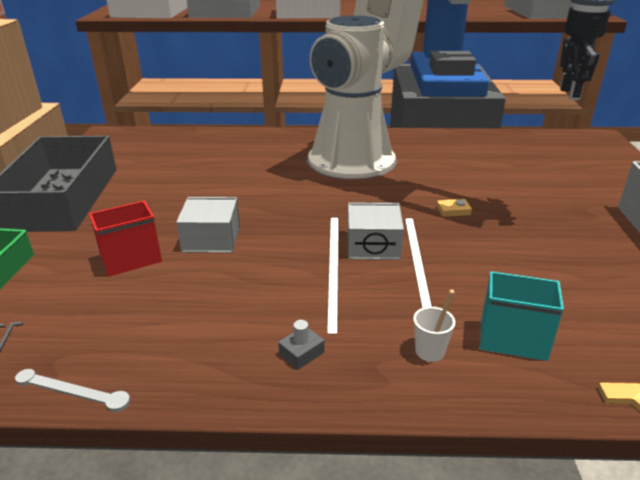

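The top crop shows the stamped crate's centre at about (273,283), which is y ≈ 0.046 against the lane centreline at 0.0425. The bare crate lies at about (414,290), well outside the lane. In the scene picture the pot, die and lock are where they were, so I hand in.

```bash
python3 -c "
from h import *
print(unproj('top3.png',273.3,283.3,.075),unproj('top3.png',414,290,.075))
print(hand_in())"
```

```text
[0.45149897 0.03987938 0.075     ] [ 0.43345654 -0.31781403  0.075     ]
the job is handed in; nothing more can be done
None
```

The job is handed in at about 23.5 s of the 64 s allowed: both crates are on their sides, the stamped one (left at the start) measures about 3 mm off the lane's centreline, the bare one about 360 mm from it, and the pot, die and lock look unmoved; no verdict came back.

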